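# Make up two takeaway orders at a bakery counter

### The job

Make up the two takeaway orders from the stock on the baking sheet: the brown kraft carrier tray gets the golden muffin and the yellow-lidded pudding jar, and the pale blue carrier tray gets the chocolate muffin, the red-lidded pudding jar and the blue coffee can. Stand each thing upright on the tray's floor in a compartment of its own (any compartment of the right tray), setting it down rather than dropping it. Leave the green muffin, the plate of cheesecake and the spray bottle where they are.

Things in the scene. Friction and masses are not known exactly. Their poses are not given: they have to be found in the camera images.
- muffin_gold: Golden muffin, orange-gold crown, in a white fluted paper cup, stiff, round, 70 mm tall, about 70 g. Foot 50 mm across, tapering out to 57 mm at 40 mm up; widest, 60 mm and straight-sided, 44 to 54 mm up: grip there. Origin: centre of its underside, z up. Upright on the baking sheet (floor 3 mm, rim 18 mm above the counter); stock in two columns along x, about 130 mm apart in y, about 105 mm apart in x.
- jar_yellow: Custard pudding: round glass pudding jar, cream inside, 58 mm diameter, 68 mm tall, with a bright yellow lid (60 mm diameter, 54 to 68 mm up), about 160 g. Origin: centre of its underside, z up. Upright on the baking sheet (floor 3 mm, rim 18 mm above the counter); stock in two columns along x, about 130 mm apart in y, about 105 mm apart in x.
- muffin_choc: Chocolate muffin, very dark brown crown, in a white fluted paper cup, stiff, round, 70 mm tall, about 70 g. Foot 50 mm across, tapering out to 57 mm at 40 mm up; widest, 60 mm and straight-sided, 44 to 54 mm up: grip there. Origin: centre of its underside, z up. Upright on the baking sheet (floor 3 mm, rim 18 mm above the counter); stock in two columns along x, about 130 mm apart in y, about 105 mm apart in x.
- jar_red: Strawberry pudding: round glass pudding jar, pink inside, 58 mm diameter, 68 mm tall, with a red lid (60 mm diameter, 54 to 68 mm up), about 160 g. Origin: centre of its underside, z up. Upright on the baking sheet (floor 3 mm, rim 18 mm above the counter); stock in two columns along x, about 130 mm apart in y, about 105 mm apart in x.
- can_coffee: Small drinks can, blue wall and silver top with a blue pull tab, 53 mm diameter (straight from 9 to 80 mm above its foot), 90 mm tall, about 180 g. Origin: centre of its underside, z up. Upright on the baking sheet (floor 3 mm, rim 18 mm above the counter); stock in two columns along x, about 130 mm apart in y, about 105 mm apart in x.
- tray_kraft: Low open carrier tray of brown card, fixed to the counter, 171 mm long (its x, pointing away from the robot within 0.25 rad) by 87 mm wide (its y); outer walls 25 mm high, walls 3 mm thick, floor 3 mm above the counter. Cross walls 21 mm high divide it into two equal compartments, each 81 by 81 mm inside, centred at x = -42 and +42 mm, y = 0 in its frame. Origin: centre of its underside, z up.
- tray_blue: Low open carrier tray of pale blue card, fixed to the counter, 255 mm long (its x, pointing away from the robot within 0.25 rad) by 87 mm wide (its y); outer walls 25 mm high, walls 3 mm thick, floor 3 mm above the counter. Cross walls 21 mm high divide it into three equal compartments, each 81 by 81 mm inside, centred at x = -84, 0 and +84 mm, y = 0 in its frame. Origin: centre of its underside, z up.
- muffin_green: Stays where it is. Green muffin, matcha-green crown, in a white fluted paper cup, stiff, round, 70 mm tall, about 70 g. Foot 50 mm across, tapering out to 57 mm at 40 mm up; widest, 60 mm and straight-sided, 44 to 54 mm up: grip there. Origin: centre of its underside, z up. Upright on the baking sheet (floor 3 mm, rim 18 mm above the counter); stock in two columns along x, about 130 mm apart in y, about 105 mm apart in x.
- cake_plate: White plate, 156 mm diameter, with a 63 mm tall slice of cheesecake and a fork, loose, at the left-hand side; stays where it is. Origin: centre of its underside.
- spray_bottle: White spray bottle with a red trigger head, 72 mm diameter, 204 mm tall, loose, at the right-hand side; stays where it is. Origin: centre of its underside.

How it is judged (in metres and radians):
At the end, for the whole second after the job is handed in: Golden muffin and yellow-lidded jar in the kraft tray; chocolate muffin, red-lidded jar and can in the blue one: each in a compartment, within 18 mm of the tray's long centre line, foot within 9 mm of the tray's underside (floor 3 mm), upright to 0.15 rad, still (under 20 mm/s) (x of muffin_gold in the frame of tray_kraft between -0.06 and 0.06 m and y of muffin_gold in the frame of tray_kraft between -0.018 and 0.018 m and z of each of muffin_gold, jar_yellow in the frame of tray_kraft below 0.009 m and angle between each of muffin_gold, jar_yellow, muffin_choc, jar_red, can_coffee's own z axis and vertical below 0.15 rad and linear speed of each of muffin_gold, jar_yellow, muffin_choc, jar_red, can_coffee below 0.02 m/s and x of jar_yellow in the frame of tray_kraft between -0.06 and 0.06 m and y of jar_yellow in the frame of tray_kraft between -0.018 and 0.018 m and x of muffin_choc in the frame of tray_blue between -0.102 and 0.102 m and y of muffin_choc in the frame of tray_blue between -0.018 and 0.018 m and z of each of muffin_choc, jar_red, can_coffee in the frame of tray_blue below 0.009 m and x of jar_red in the frame of tray_blue between -0.102 and 0.102 m and y of jar_red in the frame of tray_blue between -0.018 and 0.018 m and x of can_coffee in the frame of tray_blue between -0.102 and 0.102 m and y of can_coffee in the frame of tray_blue between -0.018 and 0.018 m); the robot touches nothing.
It fails at once if a bystander (green muffin, cheesecake plate, spray bottle) is moved more than 25 mm or tipped over (distance of any of muffin_green, cake_plate, spray_bottle from where it was at the start of the episode above 0.025 m or angle between any of muffin_green, cake_plate, spray_bottle's own z axis and vertical above 0.35 rad).
It fails at once if a muffin, jar or the can is dropped: it moves faster than 0.7 m/s (a fall of about 25 mm) with its foot less than 80 mm above the counter and no finger touching it ((linear speed of muffin_gold above 0.7 m/s and height (world z) of muffin_gold below 0.08 m and contact force between the fingers and muffin_gold below 0.01 N) or (linear speed of jar_yellow above 0.7 m/s and height (world z) of jar_yellow below 0.08 m and contact force between the fingers and jar_yellow below 0.01 N) or (linear speed of muffin_choc above 0.7 m/s and height (world z) of muffin_choc below 0.08 m and contact force between the fingers and muffin_choc below 0.01 N) or (linear speed of jar_red above 0.7 m/s and height (world z) of jar_red below 0.08 m and contact force between the fingers and jar_red below 0.01 N) or (linear speed of can_coffee above 0.7 m/s and height (world z) of can_coffee below 0.08 m and contact force between the fingers and can_coffee below 0.01 N)).
It also fails if it takes over 125 s, if anything falls off the work surface, if the arm or the gripper's body presses on something with over 40 N, if the wrist force passes 120 N, or if a joint passes its speed limit or range.

### The arm

A 6-joint arm with a two-finger parallel gripper is mounted at the origin on the work surface. World frame = base frame: x ahead of the robot, y to its left, z up, the work surface at z = 0. Lengths are in m, angles in degrees, forces in N, time in s.
With the tool pointing down it reaches from about 0.375 to 0.9 m from the base axis. Payload 3.1 kg.
Tool frame: the origin (TCP) lies on the centre line of the jaws, within the pads' length; the fingertips stand 25 mm ahead of it and the grasp point (between the pads) lies 6 mm ahead of it; z points along the fingers, y is the line along which they close (so a half turn about z gives the same grasp; the last joint's range is limited). The gripper opens to 87 mm and grips with 3 to 60 N. Pads are 19 mm wide; open, the fingers measure 117 mm over their backs; the gripper's body (75 mm by 190 mm) begins 51 mm behind the grasp point.
Start: joints at [-82.076, 30.224, 82.088, -0, 67.689, -10.227], TCP at [0.195, -0.594, 0.248] pointing down, gripper open.
Joint ranges: [-176.69, 176.69], [-43.24, 126.21], [12.49, 139.97], [-82, 262], [0, 151.66], [-163.58, 163.58]. Speed limits (degrees/s): [159.86, 159.86, 180, 180, 180, 180].

### API

Orientations are given as a 3x3 rotation matrix whose columns are the frame's x, y, z axes.
In Python, from rig import bot, cams, models gives the robot as it stands. The module is installed in compiled form; this text tells all that it offers.
- The arm moves only by the shell command python3 -m handwheel 'ROWS' [OPENING]. ROWS is JSON, a list of rows, each a list of 6 numbers: the shift along the world's x, y, z each as a share of 1 m, from -1 to 1, then the turn, a rotation vector about the world's x, y, z each as a share of 2 rad, from -1 to 1. In form: [[dx, dy, dz, wx, wy, wz], ...]. A call has exactly 8 rows; each row is the pose to reach, as a shift and turn from the pose commanded when the call began; what a row does not reach only later rows make up. A row lasts 1/12 s, in which the tool goes at most 41.7 mm and 7.16 degrees, less where a joint would pass 70% of its speed; a pose out of reach is approached as far as the arm can. A call with a number of a shift or a turn outside -1 to 1 is refused whole. A call with a gripper value outside its range is refused whole. OPENING is the opening, from -1 (shut) to 1 (fully open), so that 0 is half open, set as the call begins (- or left out, the last holds). The fingers move at their own pace and stop on an object; the grip force is fixed at half the most. Time passes only in rows, so rows that repeat a pose let the fingers close, or fill a call up. It gives the time, the measured TCP pose, the force, the opening and the grip force at its end, in the units of the state.
- bot.read_state(): the state, without advancing time (a new reading comes with each control period).
- cams.capture(name): name is "side" or "top" or "wrist"; returns (picture, depth): 400x640x3 uint8, blue, green, red; 400x640 float32, m along the optical axis (not along the pixel's ray), 0 where there is no reading.
- cams.calibration(name): a dict with "mtx" (3x3 intrinsics, pixels), "R" (3x3) and "t" (3): a world point X has camera coordinates R X + t; the wrist camera has in their place "tool_from_camera" (4x4, takes a point from camera to tool coordinates, whose origin is the TCP and whose axes are the flange's). Camera axes: x right, y down, z forward; pixel columns grow to the right and rows downward; lengths in m; the calibration is good to about 2 mm. A picture is of the moment at which its call begins: read the wrist's pose just before it. calibration takes no time and is no camera call.
- bot.hand_in(): hands the job in; it is judged then, once.
Trained networks look in the newest picture that a camera, given by its name, has taken for a name from the list of things; names that differ only in an ending like _2 or _b are one class to them, and where a whole thing is asked for, a point or a joint stands for the part that bears it (a point fixed in the world has none). Each returns a list of dicts, best first, with "conf" (0 to 1); they miss things now and then, are a little off and sometimes report something else, mostly with a low value. They report only what shows in the picture. A call takes as long as a camera call.
- models.spot_in(query, camera): "position" ([column, row] in pixels, amid what is visible of it).
- models.tip_of(query, camera): "position" ([column, row] in pixels: a listed point, or the origin of a listed thing).
The state is a dict: "time_s": time; "joint_positions": joint angles; "qvel": joint speeds; "tau": joint torques, N m; "position": TCP position; "tcp_rot": TCP orientation; "force": force on the tool from outside, world axes, zero at the start; "moment": the same for the moment, N m; "opening": opening from 0.0 (shut) to 1.0 (fully open); "grasp_force": force on a finger pad.
Only numpy, scipy, OpenCV 4.12 (cv2) and the standard library are available. Lean on these libraries where they do the work, as an engineer would, in place of code of your own. Each camera call takes 0.05 s, during which the arm holds its last target. There are 200 camera calls.

## Working session

There is one attempt and no reset: what is moved stays moved. The work goes in short steps, Python scripts to look and compute and a shell command to move; the robot and the scene stay as the last step left them, time stands still between calls to the robot, and variables do not carry over. Pictures are saved under pics/ and viewed, at most 14 in all, crops included, and the job is handed in when it is done.

```bash
mkdir -p pics
cat > h.py <<'E'
from rig import bot,cams,models
import numpy as np,cv2
def cap(c,fn=None):
    p,d=cams.capture(c)
    if fn: cv2.imwrite('pics/'+fn,p)
    return p,d
def world(c,uv,d=None,z=None):
    k=cams.calibration(c);K=k['mtx'];R=np.array(k['R']);t=np.array(k['t']).ravel()
    r=R.T@np.linalg.solve(K,[uv[0],uv[1],1.]);o=-R.T@t
    return o+r*((z-o[2])/r[2] if z is not None else d)
E
python3 - <<'E'
from h import *
s=bot.read_state();print(s)
for c in('top','side'):
    p,d=cap(c,c+'0.png')
    k=cams.calibration(c);print(c,np.round(-np.array(k['R']).T@np.array(k['t']).ravel(),3),np.round(k['R'],2).tolist())
    for n in "muffin_gold jar_yellow muffin_choc jar_red can_coffee muffin_green cake_plate spray_bottle tray_kraft tray_blue".split():
        for f in (models.spot_in,models.tip_of):
            r=f(n,c)[:2]
            for q in r:
                u,v=q['position'];dd=d[int(v),int(u)]
                print(n,f.__name__[:4],round(q['conf'],2),np.round(q['position'],0),np.round(world(c,(u,v),d=dd),3) if f is models.spot_in else np.round(world(c,(u,v),z=0.003),3))
E
```

```text
{'time_s': 0.0, 'joint_positions': array([-8.20759615e+01,  3.02785651e+01,  8.21553985e+01, -4.79853800e-04,
        6.76890912e+01, -1.02272728e+01]), 'qvel': array([-0.01185024, -0.0711825 , -0.02842663, -0.06750125, -0.06754389,
       -0.02490057]), 'tau': array([-1.37560387e-04, -4.40039885e+01, -1.76589417e+01,  6.32290402e-02,
        5.82777383e-02, -1.50769729e-04]), 'position': array([ 0.19463695, -0.59321494,  0.24658136]), 'tcp_rot': array([[ 9.50236187e-01,  3.11530249e-01, -3.03757645e-04],
       [ 3.11530173e-01, -9.50233882e-01,  2.12613527e-03],
       [ 3.73714642e-04, -2.11496034e-03, -9.99997694e-01]]), 'force': array([ 0.12278432,  0.04943865, -0.0988178 ]), 'moment': array([-0.01666098,  0.01902464,  0.00406026]), 'grasp_force': 0.0, 'opening': 0.9981251250484897}
top [ 0.281 -0.01   1.71 ] [[0.02, -1.0, 0.01], [-0.99, -0.03, -0.16], [0.16, -0.01, -0.99]]
muffin_gold call 0.51 [328. 160.] [ 0.67  -0.073  0.066]
jar_yellow call 0.5 [289. 194.] [0.538 0.06  0.08 ]
jar_yellow call 0.66 [293. 200.] [0.53  0.049 0.003]
jar_yellow call 0.58 [335. 220.] [ 0.46  -0.10
[... 1914 characters left out ...]
l 0.97 [357. 207.] [ 0.457 -0.087  0.003]
can_coffee call 0.38 [249. 362.] [0.499 0.488 0.003]
muffin_green call 0.63 [345. 225.] [0.443 0.069 0.051]
muffin_green call 0.73 [324. 202.] [ 0.558 -0.078  0.003]
muffin_green call 0.72 [345. 234.] [0.449 0.049 0.003]
cake_plate call 0.86 [250. 360.] [0.487 0.501 0.032]
spray_bottle call 0.74 [376. 117.] [ 0.514 -0.492  0.12 ]
spray_bottle call 0.92 [373. 142.] [ 0.524 -0.523  0.003]
tray_kraft call 0.64 [349. 169.] [ 0.537 -0.257  0.024]
tray_kraft call 0.94 [351. 174.] [ 0.531 -0.261  0.003]
tray_blue call 0.6 [288. 278.] [0.526 0.252 0.001]
tray_blue call 0.3 [350. 167.] [ 0.538 -0.271  0.024]
tray_blue call 0.85 [286. 284.] [0.521 0.274 0.003]
```

View pics/top0.png

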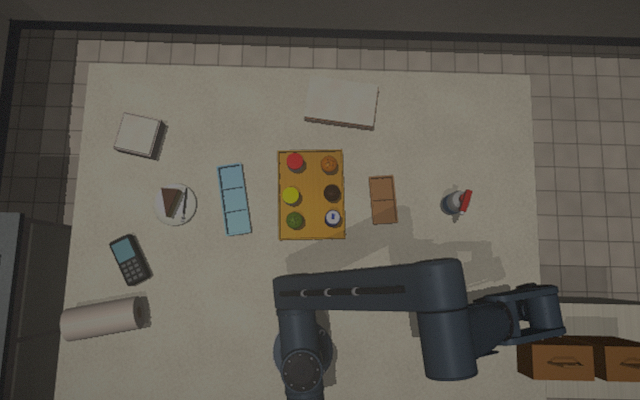

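View pics/side0.png

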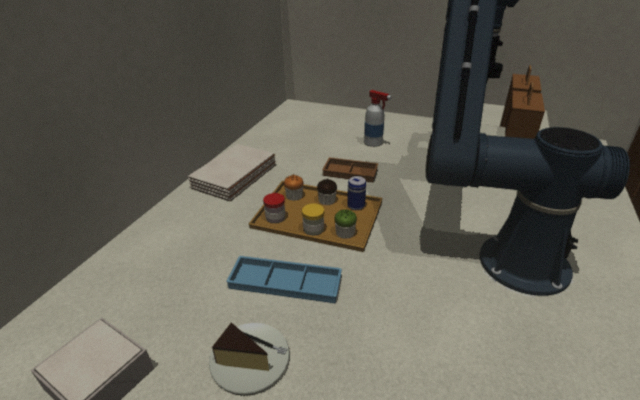

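Both pictures agree with the networks: stock is red (295,161), gold (329,163), yellow (291,195), choc (331,192), green (295,220), can (333,218). The blue tray is at (234,199) and the kraft tray at (382,199) in the top view. Next I refine these with depth and colour.

Run:
```python
from h import *
p,d=cap('top')
k=cams.calibration('top');K=np.array(k['mtx']);R=np.array(k['R']);t=np.array(k['t']).ravel()
print(K.tolist())
v,u=np.mgrid[:400,:640]
C=np.stack([(u-K[0,2])/K[0,0]*d,(v-K[1,2])/K[1,1]*d,d],-1)
W=(C-t)@R
print('counter z',np.median(W[180:230,255:270,2]),'sheet',np.median(W[170:210,308:316,2]))
m=((W[...,2]>.05)&(d>0)&(v>145)&(v<245)&(u>270)&(u<350)).astype(np.uint8)
n,l,st,ce=cv2.connectedComponentsWithStats(m)
for i in range(1,n):
    if st[i,4]<20: continue
    P=W[l==i];zt=np.percentile(P[:,2],90);Q=P
    (cx,cy),r=cv2.minEnclosingCircle(Q[:,:2].astype(np.float32))
    print(ce[i].round(1),st[i,4],'z',zt.round(3),'mean',Q[:,:2].mean(0).round(3),'circ',round(cx,3),round(cy,3),round(r,3))
# trays
hsv=cv2.cvtColor(p,cv2.COLOR_BGR2HSV)
for nm,(a,b) in dict(blue=(215,253),kraft=(362,402)).items():
    print(nm,hsv[190,(a+b)//2+4],hsv[190,a-0])
    h=hsv[...,0].astype(int);s=hsv[...,1]
    mm=((h>85)&(h<115)&(s>60)) if nm=='blue' else ((h>3)&(h<18)&(s>90))
    mm=(mm&(u>=a)&(u<b)&(v>155)&(v<245)).astype(np.uint8)
    n,l,st,ce=cv2.connectedComponentsWithStats(mm);i=1+st[1:,4].argmax()
    ys,xs=np.nonzero(l==i)
    X=np.array([world('top',(x,y),z=.02)[:2] for x,y in zip(xs,ys)],np.float32)
    rc=cv2.minAreaRect(X);print(len(X),rc,cv2.boxPoints(rc).round(3).tolist(),X.mean(0))
```

```text
[[470.27802035894865, 0.0, 314.05888741836986], [0.0, 470.27802035894865, 194.87445392722566], [0.0, 0.0, 1.0]]
counter z 0.00013774479165991013 sheet 0.0033766385942863957
[294.8 160.7] 230 z 0.075 mean [0.662 0.045] circ 0.664 0.045 0.03
[328.9 163.4] 215 z 0.074 mean [ 0.656 -0.077] circ 0.659 -0.078 0.03
[331.9 192. ] 218 z 0.074 mean [ 0.553 -0.09 ] circ 0.555 -0.091 0.03
[290.4 194.7] 227 z 0.076 mean [0.539 0.056] circ 0.54 0.057 0.031
[332.6 217.2] 197 z 0.097 mean [ 0.461 -0.093] circ 0.462 -0.093 0.027
[294.5 219.5] 216 z 0.075 mean [0.452 0.039] circ 0.453 0.039 0.03
blue [ 95  58 132] [ 22  36 136]
287 ((0.6082134246826172, 0.2752799093723297), (0.07508131116628647, 0.07483061403036118), 12.352803230285645) [[0.5640000104904175, 0.30399999022483826], [0.5799999833106995, 0.23100000619888306], [0.652999997138977, 0.24699999392032623], [0.6370000243186951, 0.3199999928474426]] [0.61603445 0.27590978]
kraft [ 14 122 113] [ 21  36 134]
1172 ((0.5397179126739502, -0.2779070734977722), (0.17454224824905396, 0.09010583907365799), 5.4991278648376465) [[0.4490000009536743, -0.2409999966621399], [0.4569999873638153, -0.3310000002384186], [0.6309999823570251, -0.3140000104904175], [0.621999979019165, -0.22499999403953552]] [ 0.5386676  -0.27799928]
```

Run:
```python
from h import *
p=cv2.imread('pics/top0.png');hsv=cv2.cvtColor(p,cv2.COLOR_BGR2HSV).astype(int)
v,u=np.mgrid[:400,:640]
mm=((abs(hsv[...,0]-97)<14)&(hsv[...,1]>40)&(u>205)&(u<262)&(v>150)&(v<250)).astype(np.uint8)
mm=cv2.morphologyEx(mm,cv2.MORPH_CLOSE,np.ones((5,5)))
n,l,st,ce=cv2.connectedComponentsWithStats(mm);i=1+st[1:,4].argmax();ys,xs=np.nonzero(l==i)
X=np.array([world('top',(x,y),z=.02)[:2] for x,y in zip(xs,ys)],np.float32)
rc=cv2.minAreaRect(X);print(len(X),rc,cv2.boxPoints(rc).round(3).tolist(),X.mean(0))
print(cams.calibration('wrist'))
```

```text
Traceback (most recent call last):
  File "h.py", line 8, in world
    k=cams.calibration(c);K=k['mtx'];R=np.array(k['R']);t=np.array(k['t']).ravel()
ValueError: time passes only in moves, steps and waits
```

```bash
sed -i 's/^import numpy as np,cv2/import numpy as np,cv2,functools\ncal=functools.lru_cache(None)(lambda c:cams.calibration(c))/; s/k=cams.calibration(c);K/k=cal(c);K/' h.py
python3 - <<'E'
from h import *
p=cv2.imread('pics/top0.png');hsv=cv2.cvtColor(p,cv2.COLOR_BGR2HSV).astype(int)
v,u=np.mgrid[:400,:640]
mm=((abs(hsv[...,0]-97)<14)&(hsv[...,1]>40)&(u>205)&(u<262)&(v>150)&(v<250)).astype(np.uint8)
mm=cv2.morphologyEx(mm,cv2.MORPH_CLOSE,np.ones((5,5)))
n,l,st,ce=cv2.connectedComponentsWithStats(mm);i=1+st[1:,4].argmax();ys,xs=np.nonzero(l==i)
X=np.array([world('top',(x,y),z=.02)[:2] for x,y in zip(xs,ys)],np.float32)
rc=cv2.minAreaRect(X);print(len(X),rc,cv2.boxPoints(rc).round(3).tolist(),X.mean(0))
print(cal('wrist'));print(bot.read_state()['time_s'])
E
```

```text
1735 ((0.5276483297348022, 0.2656141221523285), (0.25749751925468445, 0.08966057747602463), 10.669282913208008) [[0.3930000066757202, 0.28600001335144043], [0.4090000092983246, 0.1979999989271164], [0.6620000004768372, 0.24500000476837158], [0.6460000276565552, 0.33399999141693115]] [0.52672607 0.2654042 ]
{'mtx': array([[347.79215648,   0.        , 316.63182281],
       [  0.        , 347.79215648, 195.06689123],
       [  0.        ,   0.        ,   1.        ]]), 'tool_from_camera': array([[ 1.76321506e-04, -9.68775294e-01, -2.47940312e-01,
         6.76117530e-02],
       [ 9.99999852e-01,  4.33554330e-05,  5.41742514e-04,
        -5.62680414e-04],
       [-5.14077204e-04, -2.47940371e-01,  9.68775159e-01,
        -1.37730771e-01],
       [ 0.00000000e+00,  0.00000000e+00,  0.00000000e+00,
         1.00000000e+00]])}
2.15
```

```bash
python3 -m handwheel '[[0.16,0.285,0.05,0,0,-0.113],[0.16,0.285,0.05,0,0,-0.113],[0.16,0.285,0.05,0,0,-0.113],[0.16,0.285,0.05,0,0,-0.113],[0.16,0.285,0.05,0,0,-0.113],[0.16,0.285,0.05,0,0,-0.113],[0.16,0.285,0.05,0,0,-0.113],[0.16,0.285,0.05,0,0,-0.113]]' 1
python3 -m handwheel '[[0.165,0.285,0.05,0,0,0],[0.165,0.285,0.05,0,0,0],[0.165,0.285,0.05,0,0,0],[0.165,0.285,0.05,0,0,0],[0.165,0.285,0.05,0,0,0],[0.165,0.285,0.05,0,0,0],[0.165,0.285,0.05,0,0,0],[0.165,0.285,0.05,0,0,0]]'
python3 -m handwheel '[[0,0,0,0,0,0],[0,0,0,0,0,0],[0,0,0,0,0,0],[0,0,0,0,0,0],[0,0,0,0,0,0],[0,0,0,0,0,0],[0,0,0,0,0,0],[0,0,0,0,0,0]]'
cat >> h.py <<'E'
def wcloud(fn=None):
    s=bot.read_state();p,d=cap('wrist',fn);k=cal('wrist');K=k['mtx'];T=np.array(k['tool_from_camera'])
    v,u=np.mgrid[:400,:640]
    C=np.stack([(u-K[0,2])/K[0,0]*d,(v-K[1,2])/K[1,1]*d,d],-1)
    W=(C@T[:3,:3].T+T[:3,3])@np.array(s['tcp_rot']).T+np.array(s['position'])
    return p,d,W,s
def blobs(p,d,W,zlo=.05,zhi=.12):
    m=((W[...,2]>zlo)&(W[...,2]<zhi)&(d>0)&(W[...,0]>.35)&(W[...,0]<.8)&(abs(W[...,1])<.4)).astype(np.uint8)
    n,l,st,ce=cv2.connectedComponentsWithStats(m)
    for i in range(1,n):
        if st[i,4]<80: continue
        P=W[l==i];zt=np.percentile(P[:,2],95);Q=P[P[:,2]>zt-.022]
        (cx,cy),r=cv2.minEnclosingCircle(Q[:,:2].astype(np.float32))
        print(ce[i].round(0),st[i,4],'z',zt.round(3),'mean',Q[:,:2].mean(0).round(3),'circ',round(cx,3),round(cy,3),round(r,3),'bgr',p[l==i].mean(0).round())
E
python3 - <<'E'
from h import *
p,d,W,s=wcloud('w1.png');print(s['time_s'],s['position'],np.round(s['tcp_rot'],3).tolist())
blobs(p,d,W)
E
```

```text
time_s: 2.82
position: [0.3554, -0.3068, 0.2981]
tcp_rot: [[0.996, 0.09, 0.001], [0.09, -0.996, -0.0], [0.001, 0.0, -1.0]]
force: [1.1, 0.1, 0.4]
opening: 0.998
grasp_force: 0.0
time_s: 3.48
position: [0.5203, -0.0218, 0.3482]
tcp_rot: [[0.996, 0.091, 0.001], [0.091, -0.996, -0.0], [0.001, 0.0, -1.0]]
force: [1.0, -0.5, -0.2]
opening: 0.998
grasp_force: 0.0
time_s: 4.15
position: [0.5195, -0.0247, 0.3475]
tcp_rot: [[0.996, 0.089, -0.0], [0.089, -0.996, 0.0], [-0.0, -0.0, -1.0]]
force: [0.9, 1.2, 0.3]
opening: 1.004
grasp_force: 0.0
4.15 [ 0.51950523 -0.02466091  0.34752858] [[0.996, 0.089, -0.0], [0.089, -0.996, 0.0], [-0.0, -0.0, -1.0]]
[264.  30.] 2606 z 0.073 mean [0.662 0.047] circ 0.662 0.047 0.031 bgr [ 70.  68. 209.]
[371.  47.] 2295 z 0.074 mean [ 0.656 -0.074] circ 0.657 -0.075 0.03 bgr [ 43.  93. 151.]
[371. 139.] 1892 z 0.074 mean [ 0.554 -0.086] circ 0.553 -0.088 0.03 bgr [13. 19. 36.]
[248. 141.] 2071 z 0.073 mean [0.539 0.058] circ 0.538 0.059 0.031 bgr [ 92. 217. 220.]
[260. 209.] 1667 z 0.074 mean [0.455 0.041] circ 0.452 0.042 0.03 bgr [ 45. 105.  85.]
[366. 215.] 1751 z 0.095 mean [ 0.465 -0.089] circ 0.461 -0.091 0.027 bgr [128. 110. 109.]
```

View pics/w1.png

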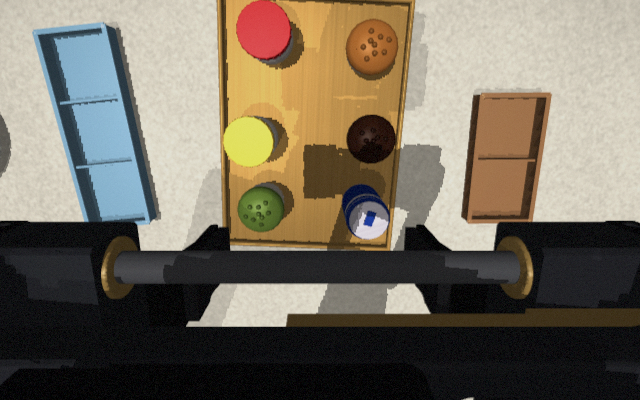

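The wrist view shows all six items (red 264,30; gold 371,47; yellow 248,141; choc 371,139; green 260,209; can 366,215) and both trays. It agrees with the top camera to about 3 mm. Next I check the trays.

Run:
```python
from h import *
p,d,W,s=wcloud();h=cv2.cvtColor(p,cv2.COLOR_BGR2HSV).astype(int)
v,u=np.mgrid[:400,:640]
for nm,m in dict(blue=(abs(h[...,0]-97)<14)&(h[...,1]>40)&(u<180)&(v<228),kraft=(h[...,0]<18)&(h[...,1]>80)&(u>450)&(v<228)).items():
    m=cv2.morphologyEx(m.astype(np.uint8),cv2.MORPH_CLOSE,np.ones((5,5)))
    n,l,st,ce=cv2.connectedComponentsWithStats(m);i=1+st[1:,4].argmax()
    P=W[(l==i)&(d>0)];
    for Q in(P,P[P[:,2]>.018]): print(nm,len(Q),Q[:,2].max(),cv2.minAreaRect(Q[:,:2].astype(np.float32)))
```

```text
blue 15612 0.4032928271958533 ((0.5533785820007324, 0.17777417600154877), (0.26993128657341003, 0.2920318841934204), 14.194579124450684)
blue 3676 0.4032928271958533 ((0.5448760390281677, 0.17162135243415833), (0.25858286023139954, 0.28710880875587463), 10.663491249084473)
kraft 9604 0.4019995679845314 ((0.5321953296661377, -0.20405660569667816), (0.17428036034107208, 0.2656969428062439), 5.147831439971924)
kraft 2353 0.4019995679845314 ((0.5312561988830566, -0.19739054143428802), (0.17451712489128113, 0.2517600953578949), 5.482603073120117)
```

```bash
python3 - <<'E'
from h import *
p,d,W,s=wcloud();h=cv2.cvtColor(p,cv2.COLOR_BGR2HSV).astype(int)
for nm,m in dict(blue=(abs(h[...,0]-97)<14)&(h[...,1]>40)&(W[...,1]>.17),kraft=(h[...,0]<18)&(h[...,1]>80)&(W[...,1]<-.19)).items():
    m=(m&(d>0)&(abs(W[...,2]-.015)<.02)).astype(np.uint8)
    m=cv2.morphologyEx(m,cv2.MORPH_OPEN,np.ones((3,3)))
    n,l,st,ce=cv2.connectedComponentsWithStats(m);i=1+st[1:,4].argmax()
    P=W[l==i];print(nm,len(P),cv2.minAreaRect(P[:,:2].astype(np.float32)))
E
python3 -m handwheel '[[0.03,-0.011,-0.03,0,0,0],[0.06,-0.022,-0.065,0,0,0],[0.09,-0.034,-0.1,0,0,0],[0.12,-0.045,-0.14,0,0,0],[0.138,-0.053,-0.17,0,0,0],[0.138,-0.053,-0.178,0,0,0],[0.138,-0.053,-0.178,0,0,0],[0.138,-0.053,-0.178,0,0,0]]'
python3 -m handwheel '[[0,0,-0.02,0,0,0],[0,0,-0.045,0,0,0],[0,0,-0.07,0,0,0],[0,0,-0.09,0,0,0],[0,0,-0.105,0,0,0],[0,0,-0.112,0,0,0],[0,0,-0.112,0,0,0],[0,0,-0.112,0,0,0]]'
```

```text
blue 15267 ((0.5288079380989075, 0.2751764953136444), (0.2655869126319885, 0.10828587412834167), 11.004165649414062)
kraft 9520 ((0.539517343044281, -0.27664101123809814), (0.17523081600666046, 0.09286176413297653), 5.6521525382995605)
time_s: 4.97
position: [0.6568, -0.0767, 0.1677]
tcp_rot: [[0.996, 0.09, -0.004], [0.09, -0.996, 0.001], [-0.004, -0.002, -1.0]]
force: [-0.3, 1.5, 0.1]
opening: 1.002
grasp_force: 0.0
time_s: 5.63
position: [0.6585, -0.0768, 0.0594]
tcp_rot: [[0.996, 0.091, 0.002], [0.091, -0.996, -0.001], [0.002, 0.001, -1.0]]
force: [-0.3, 0.3, 0.9]
opening: 1.001
grasp_force: 0.0
```

```bash
python3 -m handwheel '[[0,0,0,0,0,0],[0,0,0,0,0,0],[0,0,0,0,0,0],[0,0,0,0,0,0],[0,0,0,0,0,0],[0,0,0,0,0,0],[0,0,0,0,0,0],[0,0,0,0,0,0]]' -1
python3 -m handwheel '[[0,0,0.005,0,0,0],[0,0,0.015,0,0,0],[0,0,0.03,0,0,0],[0,0,0.05,0,0,0],[0,0,0.07,0,0,0],[0,0,0.09,0,0,0],[0,0,0.1,0,0,0],[0,0,0.1,0,0,0]]'
```

```text
time_s: 6.3
position: [0.6579, -0.0769, 0.058]
tcp_rot: [[0.996, 0.091, 0.0], [0.091, -0.996, 0.0], [0.0, -0.0, -1.0]]
force: [-1.0, 0.8, 4.4]
opening: 0.671
grasp_force: 30.0
time_s: 6.97
position: [0.6596, -0.0774, 0.1609]
tcp_rot: [[0.996, 0.091, 0.006], [0.091, -0.996, -0.002], [0.006, 0.002, -1.0]]
force: [1.3, 0.5, -0.5]
opening: 0.675
grasp_force: 30.0
```

```bash
python3 -m handwheel '[[-0.006,-0.015,0,0,0,0],[-0.018,-0.045,0,0,0,0],[-0.03,-0.078,0,0,0,0],[-0.043,-0.111,0,0,0,0],[-0.056,-0.144,0,0,0,0],[-0.067,-0.172,0,0,0,0],[-0.074,-0.19,0,0,0,0],[-0.077,-0.1965,0,0,0,0]]'
python3 -m handwheel '[[0,0,-0.015,0,0,0],[0,0,-0.04,0,0,0],[0,0,-0.065,0,0,0],[0,0,-0.082,0,0,0],[0,0,-0.09,0,0,0],[0,0,-0.094,0,0,0],[0,0,-0.097,0,0,0],[0,0,-0.099,0,0,0]]'
python3 - <<'E'
from h import *
cap('side','s1.png');print(bot.read_state()['position'],bot.read_state()['force'])
E
```

```text
time_s: 7.63
position: [0.578, -0.2771, 0.1557]
tcp_rot: [[0.996, 0.087, -0.003], [0.087, -0.996, 0.0], [-0.003, -0.001, -1.0]]
force: [0.5, -1.1, -0.2]
opening: 0.673
grasp_force: 30.0
time_s: 8.3
position: [0.5812, -0.2734, 0.0588]
tcp_rot: [[0.996, 0.091, 0.001], [0.091, -0.996, -0.001], [0.001, 0.001, -1.0]]
force: [0.1, 0.3, -0.2]
opening: 0.671
grasp_force: 30.0
[ 0.58114422 -0.27347216  0.0588309 ] [-0.12042128 -0.4038086  -0.67398591]
```

View pics/s1.png

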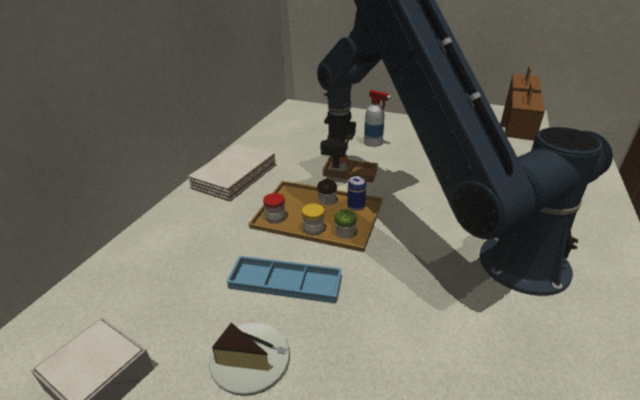

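The side view shows the gold muffin held down in the far kraft compartment (340,170), with the rest untouched. I release it and go for the yellow jar.

```bash
python3 -m handwheel '[[0,0,0,0,0,0],[0,0,0,0,0,0],[0,0,0,0,0,0],[0,0,0,0,0,0],[0,0,0.015,0,0,0],[0,0,0.05,0,0,0],[0,0,0.085,0,0,0],[0,0,0.112,0,0,0]]' 1
python3 -m handwheel '[[-0.003,0.03,0,0,0,0],[-0.008,0.068,0,0,0,0],[-0.013,0.106,0,0,0,0],[-0.018,0.144,0,0,0,0],[-0.023,0.182,0,0,0,0],[-0.028,0.22,0,0,0,0],[-0.033,0.258,0,0,0,0],[-0.038,0.296,0,0,0,0]]'
python3 -m handwheel '[[-0.004,0.03,0,0,0,0],[-0.004,0.0355,0,0,0,0],[-0.004,0.0355,-0.02,0,0,0],[-0.004,0.0355,-0.045,0,0,0],[-0.004,0.0355,-0.07,0,0,0],[-0.004,0.0355,-0.09,0,0,0],[-0.004,0.0355,-0.101,0,0,0],[-0.004,0.0355,-0.101,0,0,0]]'
python3 -m handwheel '[[0,0,0,0,0,0],[0,0,0,0,0,0],[0,0,0,0,0,0],[0,0,0,0,0,0],[0,0,0,0,0,0],[0,0,0,0,0,0],[0,0,0,0,0,0],[0,0,0.005,0,0,0]]' -1
```

```text
time_s: 9.02
position: [0.5813, -0.2737, 0.1731]
tcp_rot: [[0.996, 0.091, 0.002], [0.091, -0.996, -0.001], [0.002, 0.001, -1.0]]
force: [0.2, -0.7, -0.3]
opening: 0.999
grasp_force: 0.0
time_s: 9.68
position: [0.5424, 0.0243, 0.1711]
tcp_rot: [[0.996, 0.09, 0.001], [0.09, -0.996, -0.0], [0.001, 0.0, -1.0]]
force: [-0.2, 0.8, -0.2]
opening: 0.998
grasp_force: 0.0
time_s: 10.35
position: [0.5375, 0.0577, 0.0676]
tcp_rot: [[0.996, 0.09, -0.004], [0.09, -0.996, 0.0], [-0.004, -0.001, -1.0]]
force: [0.2, -0.4, -0.1]
opening: 0.999
grasp_force: 0.0
time_s: 11.02
position: [0.5383, 0.0582, 0.0743]
tcp_rot: [[0.996, 0.091, -0.001], [0.091, -0.996, 0.0], [-0.001, -0.0, -1.0]]
force: [-1.1, -0.5, -0.9]
opening: 0.675
grasp_force: 30.0
```

```bash
python3 -m handwheel '[[0,0,0.01,0,0,0],[0,0,0.03,0,0,0],[0,0,0.055,0,0,0],[0,0,0.08,0,0,0],[0,0,0.095,0,0,0],[0,0,0.1,0,0,0],[-0.001,-0.008,0.1,0,0,0],[-0.004,-0.03,0.1,0,0,0]]'
python3 -m handwheel '[[-0.004,-0.033,0,0,0,0],[-0.008,-0.069,0,0,0,0],[-0.013,-0.105,0,0,0,0],[-0.017,-0.141,0,0,0,0],[-0.022,-0.177,0,0,0,0],[-0.026,-0.213,0,0,0,0],[-0.031,-0.25,0,0,0,0],[-0.034,-0.28,0,0,0,0]]'
python3 -m handwheel '[[-0.002,-0.02,0,0,0,0],[-0.003,-0.0295,0,0,0,0],[-0.003,-0.0295,0,0,0,0],[-0.003,-0.0295,-0.01,0,0,0],[-0.003,-0.0295,-0.025,0,0,0],[-0.003,-0.0295,-0.05,0,0,0],[-0.003,-0.0295,-0.07,0,0,0],[-0.003,-0.0295,-0.085,0,0,0]]'
python3 -m handwheel '[[0,0,-0.008,0,0,0],[0,0,-0.013,0,0,0],[0,0,-0.016,0,0,0],[0,0,-0.018,0,0,0],[0,0,-0.019,0,0,0],[0,0,-0.019,0,0,0],[0,0,-0.019,0,0,0],[0,0,-0.019,0,0,0]]'
```

```text
time_s: 11.68
position: [0.5342, 0.0295, 0.1744]
tcp_rot: [[0.996, 0.094, -0.0], [0.094, -0.996, 0.001], [-0.0, -0.001, -1.0]]
force: [-0.9, -0.4, -2.6]
opening: 0.677
grasp_force: 30.0
time_s: 12.35
position: [0.4988, -0.2544, 0.173]
tcp_rot: [[0.996, 0.089, -0.003], [0.089, -0.996, 0.001], [-0.003, -0.001, -1.0]]
force: [0.6, 0.4, -2.2]
opening: 0.679
grasp_force: 30.0
time_s: 13.02
position: [0.4966, -0.278, 0.087]
tcp_rot: [[0.996, 0.093, -0.004], [0.093, -0.996, 0.004], [-0.003, -0.004, -1.0]]
force: [-0.1, 0.4, -2.1]
opening: 0.673
grasp_force: 30.0
time_s: 13.68
position: [0.498, -0.2817, 0.0712]
tcp_rot: [[0.996, 0.091, 0.001], [0.091, -0.996, -0.001], [0.001, 0.001, -1.0]]
force: [-0.2, -0.7, -1.9]
opening: 0.676
grasp_force: 30.0
```

```bash
python3 -m handwheel '[[0,0,-0.001,0,0,0],[0,0,-0.001,0,0,0],[0,0,-0.001,0,0,0],[0,0,-0.001,0,0,0],[0,0,0.01,0,0,0],[0,0,0.04,0,0,0],[0,0,0.075,0,0,0],[0,0,0.1,0,0,0]]' 1
python3 -m handwheel '[[0.006,0.02,0,0,0,0],[0.016,0.055,0,0,0,0],[0.027,0.092,0,0,0,0],[0.037,0.13,0,0,0,0],[0.047,0.165,0,0,0,0],[0.054,0.188,0,0,0,0],[0.0555,0.1925,0,0,0,0],[0.0555,0.1925,-0.015,0,0,0]]'
python3 - <<'E'
from h import *
p,d,W,s=wcloud();print(s['position']);blobs(p,d,W)
E
python3 -m handwheel '[[0,0,-0.02,0,0,0],[0,0,-0.045,0,0,0],[0,0,-0.07,0,0,0],[0,0,-0.085,0,0,0],[0,0,-0.095,0,0,0],[0,0,-0.098,0,0,0],[0,0,-0.098,0,0,0],[0,0,-0.098,0,0,0]]'
python3 -m handwheel '[[0,0,0,0,0,0],[0,0,0,0,0,0],[0,0,0,0,0,0],[0,0,0,0,0,0],[0,0,0,0,0,0],[0,0,0,0,0,0],[0,0,0,0,0,0],[0,0,0.005,0,0,0]]' -1
```

```text
time_s: 14.35
position: [0.4982, -0.2818, 0.1734]
tcp_rot: [[0.996, 0.091, 0.002], [0.091, -0.996, -0.001], [0.002, 0.002, -1.0]]
force: [0.1, 0.4, -0.0]
opening: 0.993
grasp_force: 0.0
time_s: 15.02
position: [0.5557, -0.0876, 0.1586]
tcp_rot: [[0.996, 0.094, 0.007], [0.094, -0.996, -0.002], [0.006, 0.003, -1.0]]
force: [-0.2, -0.8, -0.3]
opening: 1.002
grasp_force: 0.0
[ 0.55566743 -0.08762886  0.1585776 ]
[115.  32.] 6909 z 0.073 mean [0.655 0.043] circ 0.662 0.047 0.031 bgr [ 55.  53. 203.]
[579. 189.] 5553 z 0.074 mean [ 0.586 -0.264] circ 0.582 -0.271 0.029 bgr [ 57. 121. 191.]
[317. 206.] 5278 z 0.074 mean [ 0.558 -0.087] circ 0.554 -0.088 0.03 bgr [ 9. 14. 26.]
[307. 303.] 1593 z 0.086 mean [ 0.484 -0.086] circ 0.471 -0.089 0.025 bgr [72. 43. 36.]
time_s: 15.73
position: [0.5538, -0.0895, 0.0583]
tcp_rot: [[0.996, 0.09, 0.001], [0.09, -0.996, -0.001], [0.001, 0.001, -1.0]]
force: [-0.6, -0.5, 0.5]
opening: 1.002
grasp_force: 0.0
time_s: 16.4
position: [0.5526, -0.0886, 0.062]
tcp_rot: [[0.996, 0.091, -0.002], [0.091, -0.996, 0.001], [-0.002, -0.001, -1.0]]
force: [-0.2, 0.5, -0.8]
opening: 0.67
grasp_force: 30.0
```

```bash
python3 -m handwheel '[[0,0,0.01,0,0,0],[0,0,0.03,0,0,0],[0,0,0.055,0,0,0],[0,0,0.08,0,0,0],[0,0,0.095,0,0,0],[0,0,0.1,0,0,0],[0.002,0.01,0.1,0,0,0],[0.006,0.04,0.1,0,0,0]]'
python3 -m handwheel '[[0.005,0.036,0,0,0,0],[0.011,0.074,0,0,0,0],[0.017,0.112,0,0,0,0],[0.023,0.15,0,0,0,0],[0.029,0.188,0,0,0,0],[0.034,0.226,0,0,0,0],[0.04,0.264,0,0,0,0],[0.045,0.295,0,0,0,0]]'
python3 -m handwheel '[[0.004,0.025,0,0,0,0],[0.0055,0.035,0,0,0,0],[0.0055,0.035,0,0,0,0],[0.0055,0.035,0,0,0,0],[0.0055,0.035,0,0,0,0],[0.0055,0.035,0,0,0,0],[0.0055,0.035,0,0,0,0],[0.0055,0.035,0,0,0,0]]'
python3 - <<'E'
from h import *
p,d,W,s=wcloud('w2.png');print(s['position'])
h=cv2.cvtColor(p,cv2.COLOR_BGR2HSV).astype(int)
m=((abs(h[...,0]-97)<14)&(h[...,1]>40)&(W[...,1]>.17)&(d>0)&(abs(W[...,2]-.023)<.008))
P=W[m];th=np.radians(10.65);e=P[:,:2]-[.5275,.2655]
a=e@[np.cos(th),np.sin(th)];b=e@[-np.sin(th),np.cos(th)]
print(len(P));
for q in (a,b): print(np.histogram(q,bins=np.arange(-.15,.151,.006)))
for i in range(-3,4):
    s_=abs(a-i*.04)<.015; print(i,s_.sum(),np.percentile(b[s_],[1,5,95,99]).round(4) if s_.sum()>20 else '')
E
```

```text
time_s: 17.07
position: [0.5597, -0.0511, 0.1627]
tcp_rot: [[0.996, 0.086, 0.001], [0.086, -0.996, -0.002], [0.001, 0.002, -1.0]]
force: [0.5, 0.2, -1.4]
opening: 0.671
grasp_force: 30.0
time_s: 17.73
position: [0.6027, 0.2497, 0.1607]
tcp_rot: [[0.996, 0.092, -0.003], [0.092, -0.996, 0.0], [-0.003, -0.0, -1.0]]
force: [0.5, -0.6, -0.3]
opening: 0.669
grasp_force: 30.0
time_s: 18.4
position: [0.6099, 0.2798, 0.1627]
tcp_rot: [[0.996, 0.089, -0.0], [0.089, -0.996, -0.0], [-0.0, 0.0, -1.0]]
force: [1.3, 0.7, -0.8]
opening: 0.664
grasp_force: 30.0
[0.60991208 0.27978362 0.16269101]
2118
(array([  0,   0,   0,   0,   0,   0,   0,   0,   0,   0,   0,   0,   0,
         0,   0,   0,   0,   0,   0,  16,  41,  34,   3,   0,   0,   0,
         0,   0,   0,   0,   0,   0,   0,   0,  20,  56, 102, 109, 110,
       106, 114, 115, 118, 117, 121, 474, 462,   0,   0,   0]), array([-1.50000000e-01, -1.44000000e-01, -1.38000000e-01, -1.32000000e-01,
       -1.26000000e-01, -1.20000000e-01, -1.14000000e-01, -1.08000000e-01,
       -1.02000000e-01, -9.60000000e-02, -9.00000000e-02, -8.40000000e-02,
   
[... 1415 characters left out ...]
40000000e-02, -1.80000000e-02, -1.20000000e-02,
       -6.00000000e-03,  1.38777878e-16,  6.00000000e-03,  1.20000000e-02,
        1.80000000e-02,  2.40000000e-02,  3.00000000e-02,  3.60000000e-02,
        4.20000000e-02,  4.80000000e-02,  5.40000000e-02,  6.00000000e-02,
        6.60000000e-02,  7.20000000e-02,  7.80000000e-02,  8.40000000e-02,
        9.00000000e-02,  9.60000000e-02,  1.02000000e-01,  1.08000000e-01,
        1.14000000e-01,  1.20000000e-01,  1.26000000e-01,  1.32000000e-01,
        1.38000000e-01,  1.44000000e-01,  1.50000000e-01]))
-3 0 
-2 0 
-1 48 [-0.0431 -0.043  -0.0376 -0.0374]
0 0 
1 1 
2 537 [-0.0434 -0.0429  0.0464  0.0469]
3 1234 [-0.0432 -0.0418  0.0452  0.0467]
```

View pics/w2.png

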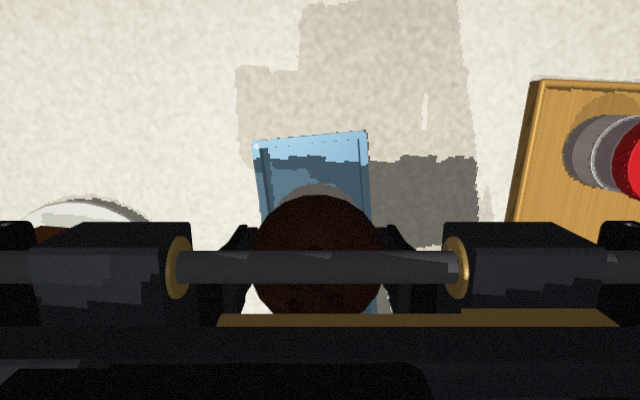

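The wrist view shows the chocolate muffin held over the far blue compartment (tray end at 310,140), with the tray centre within 1.5 mm of the estimate. I lower it.

```bash
python3 -m handwheel '[[0,0.001,-0.015,0,0,0],[0,0.001,-0.04,0,0,0],[0,0.001,-0.065,0,0,0],[0,0.001,-0.085,0,0,0],[0,0.001,-0.095,0,0,0],[0,0.001,-0.1,0,0,0],[0,0.001,-0.103,0,0,0],[0,0.001,-0.105,0,0,0]]'
python3 -m handwheel '[[0,0,0,0,0,0],[0,0,0,0,0,0],[0,0,0,0,0,0],[0,0,0,0,0,0],[0,0,0,0,0,0],[0,0,0.03,0,0,0],[0,0,0.065,0,0,0],[0,0,0.1,0,0,0]]' 1
python3 -m handwheel '[[0.004,-0.02,0.01,0,0,0],[0.01,-0.055,0.012,0,0,0],[0.018,-0.092,0.012,0,0,0],[0.026,-0.13,0.012,0,0,0],[0.034,-0.165,0.012,0,0,0],[0.042,-0.2,0.012,0,0,0],[0.05,-0.225,0.012,0,0,0],[0.052,-0.235,0.01,0,0,0]]'
python3 -m handwheel '[[0,0,-0.015,0,0,0],[0,0,-0.04,0,0,0],[0,0,-0.065,0,0,0],[0,0,-0.085,0,0,0],[0,0,-0.095,0,0,0],[0,0,-0.098,0,0,0],[0,0,-0.098,0,0,0],[0,0,-0.098,0,0,0]]'
python3 -m handwheel '[[0,0,0,0,0,0],[0,0,0,0,0,0],[0,0,0,0,0,0],[0,0,0,0,0,0],[0,0,0,0,0,0],[0,0,0,0,0,0],[0,0,0,0,0,0],[0,0,0.005,0,0,0]]' -1
```

```text
time_s: 19.12
position: [0.6105, 0.2822, 0.0582]
tcp_rot: [[0.996, 0.09, 0.002], [0.09, -0.996, 0.0], [0.002, -0.0, -1.0]]
force: [-0.1, -0.1, -0.9]
opening: 0.672
grasp_force: 30.0
time_s: 19.78
position: [0.609, 0.2819, 0.1578]
tcp_rot: [[0.996, 0.091, -0.003], [0.091, -0.996, -0.001], [-0.003, 0.0, -1.0]]
force: [0.4, 0.8, -0.4]
opening: 0.993
grasp_force: 0.0
time_s: 20.45
position: [0.6636, 0.0428, 0.1684]
tcp_rot: [[0.996, 0.087, 0.003], [0.087, -0.996, -0.002], [0.003, 0.002, -1.0]]
force: [0.2, -0.0, 0.0]
opening: 0.996
grasp_force: 0.0
time_s: 21.12
position: [0.6625, 0.0475, 0.0706]
tcp_rot: [[0.996, 0.091, 0.002], [0.091, -0.996, -0.0], [0.002, 0.0, -1.0]]
force: [0.6, -1.0, 0.0]
opening: 0.999
grasp_force: 0.0
time_s: 21.78
position: [0.6609, 0.0472, 0.0737]
tcp_rot: [[0.996, 0.091, -0.002], [0.091, -0.996, 0.0], [-0.002, -0.0, -1.0]]
force: [-0.8, 0.2, -1.7]
opening: 0.682
grasp_force: 30.0
```

```bash
python3 -m handwheel '[[0,0,0.01,0,0,0],[0,0,0.03,0,0,0],[0,0,0.055,0,0,0],[0,0,0.08,0,0,0],[0,0,0.095,0,0,0],[0,0,0.1,0,0,0],[-0.005,0.008,0.1,0,0,0],[-0.017,0.028,0.1,0,0,0]]'
python3 -m handwheel '[[-0.017,0.028,0,0,0,0],[-0.036,0.059,0,0,0,0],[-0.055,0.09,0,0,0,0],[-0.074,0.121,0,0,0,0],[-0.092,0.151,0,0,0,0],[-0.106,0.174,0,0,0,0],[-0.114,0.188,0,0,0,0],[-0.117,0.192,0,0,0,0]]'
python3 -m handwheel '[[0,0,0,0,0,0],[0,0,0,0,0,0],[0,0,-0.015,0,0,0],[0,0,-0.04,0,0,0],[0,0,-0.065,0,0,0],[0,0,-0.085,0,0,0],[0,0,-0.095,0,0,0],[0,0,-0.099,0,0,0]]'
python3 -m handwheel '[[0,0,-0.003,0,0,0],[0,0,-0.005,0,0,0],[0,0,-0.005,0,0,0],[0,0,-0.005,0,0,0],[0,0,-0.005,0,0,0],[0,0,-0.005,0,0,0],[0,0,-0.005,0,0,0],[0,0,-0.005,0,0,0]]'
```

```text
time_s: 22.45
position: [0.6457, 0.0733, 0.1745]
tcp_rot: [[0.996, 0.088, 0.002], [0.088, -0.996, -0.001], [0.002, 0.001, -1.0]]
force: [-0.1, 1.5, -0.9]
opening: 0.676
grasp_force: 30.0
time_s: 23.12
position: [0.5239, 0.2696, 0.173]
tcp_rot: [[0.996, 0.094, -0.005], [0.094, -0.996, -0.0], [-0.005, -0.0, -1.0]]
force: [-0.9, 0.3, -0.4]
opening: 0.677
grasp_force: 30.0
time_s: 23.78
position: [0.5274, 0.2655, 0.0734]
tcp_rot: [[0.996, 0.089, -0.003], [0.089, -0.996, -0.001], [-0.004, 0.001, -1.0]]
force: [-0.4, 0.1, -0.7]
opening: 0.678
grasp_force: 30.0
time_s: 24.45
position: [0.5278, 0.2673, 0.0709]
tcp_rot: [[0.996, 0.091, 0.001], [0.091, -0.996, 0.0], [0.001, -0.0, -1.0]]
force: [-0.0, 0.0, -1.2]
opening: 0.679
grasp_force: 30.0
```

```bash
python3 -m handwheel '[[0,0,0,0,0,0],[0,0,0,0,0,0],[0,0,0,0,0,0],[0,0,0,0,0,0],[0,0,0.01,0,0,0],[0,0,0.045,0,0,0],[0,0,0.08,0,0,0],[0,0,0.109,0,0,0]]' 1
python3 -m handwheel '[[-0.005,-0.025,0,0,0,0],[-0.011,-0.06,0,0,0,0],[-0.018,-0.097,0,0,0,0],[-0.025,-0.135,0,0,0,0],[-0.032,-0.173,0,0,0,0],[-0.039,-0.21,0,0,0,0],[-0.046,-0.248,0,0,0,0],[-0.053,-0.285,0,0,0,0]]'
python3 -m handwheel '[[-0.059,-0.32,0,0,0,0],[-0.06,-0.33,0,0,0,0],[-0.014,-0.074,0,0,0,0],[-0.014,-0.074,0,0,0,0],[-0.014,-0.074,0,0,0,0],[-0.014,-0.074,0,0,0,0],[-0.014,-0.074,0,0,0,0],[-0.014,-0.074,0,0,0,0]]' 2>/dev/null | tail -0
python3 - <<'E'
from h import *
s=bot.read_state();print(s['time_s'],s['position'])
E
```

```text
time_s: 25.12
position: [0.5281, 0.2672, 0.182]
tcp_rot: [[0.996, 0.091, 0.001], [0.091, -0.996, 0.0], [0.001, -0.0, -1.0]]
force: [0.5, -0.0, -0.3]
opening: 0.997
grasp_force: 0.0
time_s: 25.78
position: [0.4743, -0.0196, 0.1805]
tcp_rot: [[0.996, 0.091, 0.001], [0.091, -0.996, -0.0], [0.001, 0.001, -1.0]]
force: [0.4, -0.7, 0.1]
opening: 1.004
grasp_force: 0.0
26.45 [ 0.46090721 -0.09031595  0.17965085]
```

In that last call my first two rows overshot, but the arm ended above the can as intended. I descend and grasp.

```bash
python3 -m handwheel '[[0,0,-0.015,0,0,0],[0,0,-0.04,0,0,0],[0,0,-0.065,0,0,0],[0,0,-0.09,0,0,0],[0,0,-0.105,0,0,0],[0,0,-0.111,0,0,0],[0,0,-0.111,0,0,0],[0,0,-0.111,0,0,0]]'
python3 -m handwheel '[[0,0,0,0,0,0],[0,0,0,0,0,0],[0,0,0,0,0,0],[0,0,0,0,0,0],[0,0,0,0,0,0],[0,0,0,0,0,0],[0,0,0,0,0,0],[0,0,0.005,0,0,0]]' -1
python3 -m handwheel '[[0,0,0.01,0,0,0],[0,0,0.03,0,0,0],[0,0,0.055,0,0,0],[0,0,0.08,0,0,0],[0,0,0.095,0,0,0],[0,0,0.1,0,0,0],[0,0,0.1,0,0,0],[0,0,0.1,0,0,0]]'
```

```text
time_s: 27.12
position: [0.4611, -0.0913, 0.0687]
tcp_rot: [[0.996, 0.092, 0.0], [0.092, -0.996, -0.0], [0.0, 0.0, -1.0]]
force: [0.7, 0.6, 0.1]
opening: 0.999
grasp_force: 0.0
time_s: 27.78
position: [0.4602, -0.0917, 0.0731]
tcp_rot: [[0.996, 0.091, -0.002], [0.091, -0.996, 0.001], [-0.002, -0.001, -1.0]]
force: [0.9, 0.3, -2.0]
opening: 0.604
grasp_force: 30.0
time_s: 28.45
position: [0.4602, -0.0916, 0.1731]
tcp_rot: [[0.996, 0.091, -0.001], [0.091, -0.996, 0.0], [-0.001, -0.001, -1.0]]
force: [-1.1, -0.4, -2.4]
opening: 0.598
grasp_force: 30.0
```

```bash
python3 -m handwheel '[[-0.001,0.015,0,0,0,0],[-0.002,0.045,0,0,0,0],[-0.004,0.081,0,0,0,0],[-0.006,0.118,0,0,0,0],[-0.007,0.155,0,0,0,0],[-0.009,0.192,0,0,0,0],[-0.011,0.229,0,0,0,0],[-0.012,0.262,0,0,0,0]]'
python3 -m handwheel '[[-0.001,0.03,0,0,0,0],[-0.002,0.055,0,0,0,0],[-0.003,0.071,0,0,0,0],[-0.0035,0.079,0,0,0,0],[-0.0035,0.0815,0,0,0,0],[-0.0035,0.0815,0,0,0,0],[-0.0035,0.0815,0,0,0,0],[-0.0035,0.0815,-0.01,0,0,0]]'
python3 -m handwheel '[[0,0,-0.02,0,0,0],[0,0,-0.045,0,0,0],[0,0,-0.068,0,0,0],[0,0,-0.082,0,0,0],[0,0,-0.089,0,0,0],[0,0,-0.092,0,0,0],[0,0,-0.094,0,0,0],[0,0,-0.094,0,0,0]]'
python3 -m handwheel '[[0,0,0,0,0,0],[0,0,0,0,0,0],[0,0,0,0,0,0],[0,0,0,0,0,0],[0,0,0,0,0,0],[0,0,0.03,0,0,0],[0,0,0.065,0,0,0],[0,0,0.1,0,0,0]]' 1
python3 -m handwheel '[[0,-0.015,0.02,0,0,0],[0,-0.045,0.05,0,0,0],[0,-0.075,0.075,0,0,0],[0,-0.11,0.095,0,0,0],[0,-0.145,0.1,0,0,0],[0,-0.18,0.1,0,0,0],[0,-0.215,0.1,0,0,0],[0,-0.25,0.1,0,0,0]]'
python3 -m handwheel '[[0.02,-0.01,0.01,0,0,0],[0.05,-0.02,0.04,0,0,0],[0.075,-0.024,0.06,0,0,0],[0.075,-0.024,0.08,0,0,0],[0.075,-0.024,0.08,0,0,0],[0.075,-0.024,0.08,0,0,0],[0.075,-0.024,0.08,0,0,0],[0.075,-0.024,0.08,0,0,0]]'
python3 - <<'E'
from h import *
p,d,W,s=wcloud('w3.png');print(s['time_s'],s['position']);blobs(p,d,W)
cap('side','s2.png')
E
```

```text
time_s: 29.12
position: [0.4469, 0.172, 0.1718]
tcp_rot: [[0.996, 0.091, -0.004], [0.091, -0.996, -0.0], [-0.004, -0.0, -1.0]]
force: [0.4, -0.1, -1.2]
opening: 0.603
grasp_force: 30.0
time_s: 29.78
position: [0.4465, 0.2509, 0.1644]
tcp_rot: [[0.996, 0.089, 0.003], [0.089, -0.996, 0.001], [0.003, -0.0, -1.0]]
force: [0.2, 0.8, -2.4]
opening: 0.6
grasp_force: 30.0
time_s: 30.45
position: [0.4457, 0.2514, 0.0698]
tcp_rot: [[0.996, 0.09, 0.001], [0.09, -0.996, 0.0], [0.001, -0.0, -1.0]]
force: [-0.1, 0.6, -2.0]
opening: 0.601
grasp_force: 30.0
time_s: 31.12
position: [0.4445, 0.2514, 0.17]
tcp_rot: [[0.996, 0.091, -0.003], [0.091, -0.996, -0.001], [-0.003, 0.001, -1.0]]
force: [0.9, 0.7, 0.6]
opening: 0.991
grasp_force: 0.0
time_s: 31.78
position: [0.4448, 0.0002, 0.2702]
tcp_rot: [[0.996, 0.091, 0.001], [0.091, -0.996, -0.0], [0.001, 0.0, -1.0]]
force: [0.7, 0.4, -0.4]
opening: 1.001
grasp_force: 0.0
time_s: 32.45
position: [0.5186, -0.0218, 0.3482]
tcp_rot: [[0.996, 0.091, -0.003], [0.091, -0.996, 0.001], [-0.003, -0.001, -1.0]]
force: [1.3, -0.4, -0.5]
opening: 1.002
grasp_force: 0.0
32.45 [ 0.51861917 -0.02177881  0.34815057]
[63. 59.] 2446 z 0.074 mean [0.61  0.275] circ 0.61 0.281 0.03 bgr [15. 21. 38.]
[527. 129.] 2087 z 0.074 mean [ 0.582 -0.266] circ 0.581 -0.272 0.03 bgr [ 49. 105. 169.]
[ 78. 132.] 2464 z 0.073 mean [0.529 0.263] circ 0.528 0.267 0.031 bgr [ 43.  41. 174.]
[521. 197.] 2129 z 0.073 mean [ 0.499 -0.277] circ 0.497 -0.281 0.031 bgr [ 62. 172. 198.]
[ 91. 200.] 2238 z 0.095 mean [0.451 0.246] circ 0.447 0.25 0.027 bgr [135. 111. 109.]
[263. 208.] 1663 z 0.074 mean [0.455 0.041] circ 0.452 0.042 0.03 bgr [ 45. 105.  84.]
```

View pics/w3.png

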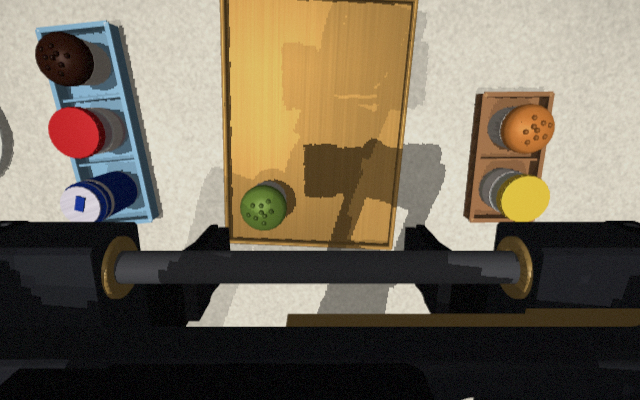

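View pics/s2.png

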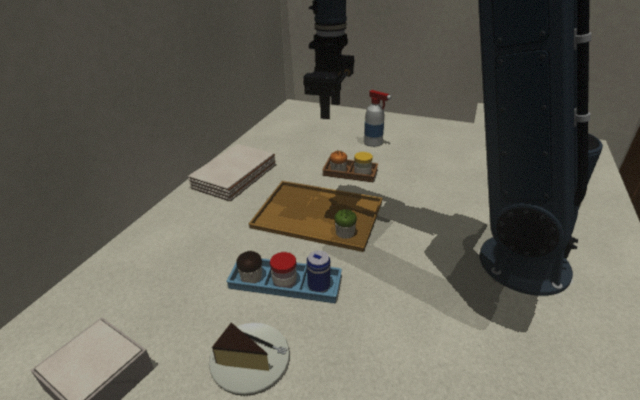

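All five items stand upright in their own compartments: chocolate, red and can in blue (side view 250,267 / 284,270 / 318,270), gold and yellow in kraft (339,161 / 363,163). Their measured positions are within about 2 mm of the compartment centres, and the green muffin, plate and bottle are unmoved.

```bash
python3 -c "
from rig import bot
print(bot.hand_in())"
```

```text
the job is handed in; nothing more can be done
None
```

Both orders are made up and handed in at about 32 s: gold muffin and yellow jar in the kraft tray; chocolate muffin, red jar and coffee can in the blue tray; all upright, bystanders unmoved, and no verdict came back from the hand-in.

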